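Load the reaction coil and pin the clamshell heater shut

TASK

Slide the blue reaction coil up off its spindle and set it down in the round well of the open coil heater. Then swing the heater's lid over onto the coil, take the red-headed pin from its parking block and push it down through the hole in the lid's steel tongue and the hole in the base, until its collar has pressed the sprung lid fully shut. Finish like that, still gripping the pin and pressing the lid shut with it; leave the bottle, the beaker and the mouse where they are.

Things in the scene. Friction and masses are not known exactly. Their poses are not given: they have to be found in the camera images.
- heater: lower half of the clamshell coil heater, fixed to the bench: white block 104 mm (x) by 165 mm (y), top face 30 mm high, on a black foot 112 by 177 by 6 mm. Origin: on the bench straight below the centre of the round well; the white block reaches 75 mm to +y (hinge side) and 90 mm to -y (pin side). z up
- well (a point): centre of the top of the copper plate in the well, on springs; the round well, 59 mm across, has its rim 12 mm above this. The plate gives 7.5 mm, about 3.2 N per mm, and pushes back. The point does not move with the plate
- base_hole (a point): centre of the mouth of the pin hole in the base: 11 mm across, 24 mm deep, vertical, ringed yellow, 70 mm to the heater's -y from the well, in the top face
- lid (a joint): lid hinge, rad: 0 shut, grows as it opens, 1.57 upright, 1.85 leaning back at its stop. Starts at 1.6 to 1.8, open on the heater's +y side, kept by light friction; below about 1.1 the lid (250 g) sinks slowly by its weight until it rests on the coil, ajar at 0.05 to 0.1. Pressing it shut then takes about 6 N at the tongue's hole; let go, it springs ajar again
- lid_hinge (a point): middle of the lid's hinge axis, which runs along the heater's x, 75 mm to its +y from the well and 34 mm above the bench
- lid_hole (a point): centre of the upper mouth of the 11 mm hole in the lid's steel tongue (8 mm thick, 64 mm wide along x), ringed yellow, 145 mm from the hinge axis; moves with the lid. The tongue ends 18 mm beyond it. Shut, its top is 38 mm above the bench, the hole over base_hole; the lid's grey box, hollow below, is 84 by 88 mm, its top 50 mm above the bench, and begins 26 mm from the hole towards the hinge
- coil: the reaction coil: blue ring, white tube wound round it, 52 mm across, 30 mm high, with a 24 mm bore, 80 g (varies). Origin: centre of its underside, z along its axis. Starts on the spindle, upright
- spindle: fixed stand: grey foot disc 80 mm across and 12 mm high, aluminium collar 32 mm across up to 30 mm, on which the coil rests, then a steel post 14 mm across with its top 85 mm above the bench. Origin: centre of its underside, z up
- pin: locking pin, standing in its parking block, 60 g (varies): steel shaft 8 mm across and 30 mm long with a chamfered tip, collar 22 mm across and 4 mm high above it (30 to 34 mm from the tip), red round head 18 mm across and 24 mm high above that (34 to 58 mm). Origin: the centre of the tip, z up towards the head
- pin_holder: fixed aluminium parking block 56 by 56 by 40 mm; its 11 mm hole holds the pin upright, the collar resting on its top so that the tip is 10 mm above the bench. Origin: centre of its underside
- bottle: bystander: amber bottle 60 mm across and 120 mm high, loose. Origin: centre of its underside
- beaker: bystander: glass beaker 64 mm across and 75 mm high, loose. Origin: centre of its underside
- mouse: bystander: computer mouse 105 by 60 by 33 mm, loose. Origin: centre of its underside

How it is judged:
On the way, in this order (a step that is already met when the one before it is completed fails the run):
1. the coil is lifted clear of the spindle (z of coil in the frame of spindle above 0.086 m), for 0.1 s.
2. the coil lies flat in the well, let go, the lid still open (horizontal distance between coil and well below 0.007 m and z of coil in the frame of heater below 0.021 m and angle between coil's own z axis and vertical below 0.12 rad and contact force between the fingers and coil below 0.2 N and value of joint lid above 0.5 rad), for 0.2 s.
3. the lid is down on the coil (value of joint lid below 0.15 rad), for 0.2 s.
At the end, for the whole second after the job is handed in: through the last second: lid shut (below 0.025 rad) under the gripped pin, which presses it with over 2 N, stands within 0.15 rad and 5 mm of the base hole's axis, tip below 15 mm above the bench; coil within 7 mm of the well's centre, its underside below 17 mm (value of joint lid below 0.025 rad and z of pin in the frame of heater below 0.015 m and horizontal distance between pin and base_hole below 0.005 m and angle between the z axis of pin and the z axis of heater, either way round below 0.15 rad and contact force between pin and lid above 2 N and contact force between the fingers and pin above 2 N and horizontal distance between coil and well below 0.007 m and z of coil in the frame of heater below 0.017 m); the arm keeps its last pose, push and grip.
It fails at once if a bystander is moved more than 25 mm (distance of any of bottle, beaker, mouse from where it was at the start of the episode above 0.025 m).
It also fails if it takes over 62 s, if anything falls off the work surface, if the arm or the gripper's body presses on something with over 40 N, if the wrist force passes 120 N, or if a joint passes its speed limit or range.

ROBOT

A 6-joint arm with a two-finger parallel gripper is mounted at the origin on the work surface. World frame = base frame: x ahead of the robot, y to its left, z up, the work surface at z = 0. Lengths are in m, angles in rad, forces in N, time in s.
With the tool pointing down it reaches from about 0.35 to 0.925 m from the base axis. Payload 6.4 kg.
Tool frame: the origin (TCP) lies between the finger pads; the fingertips stand 8 mm ahead of it and the grasp point (between the pads) lies 11 mm behind it; z points along the fingers, y is the line along which they close (so a half turn about z gives the same grasp; the last joint's range is limited). The gripper opens to 94 mm and grips with 3 to 60 N. Pads are 16 mm wide; open, the fingers measure 119 mm over their backs; the gripper's body (75 mm by 177 mm) begins 78 mm behind the grasp point.
Start: joints at [-1.311, 0.245, 1.558, -0, 1.339, -0.174], TCP at [0.273, -0.59, 0.213] pointing down, gripper open.
Joint ranges: [-3.13, 3.13], [-1.02, 2.26], [0.13, 2.54], [-0.95, 4.09], [0.21, 2.88], [-2.74, 2.74]. Speed limits (rad/s): [2.57, 2.57, 3.14, 3.14, 3.14, 3.14].

INTERFACE

Orientations are given as a unit quaternion [w, x, y, z].
In Python, from station import env gives the robot as it stands.
- The arm moves only by the tool play_rows, never from a script. Its argument "motion" is a list that holds one entry, the list of rows, each a list of 6 numbers: the shift along the tool's x, y, z in m, then the turn, a rotation vector about the tool's x, y, z in degrees. A call has 1 to 20 rows; each row shifts and turns the commanded pose from where the row before left it, along the tool's axes as they then stand; what a row does not reach is not made up. A row lasts 1/8 s, in which the tool goes at most 62.5 mm and 10.7 degrees, less where a joint would pass 70% of its speed; a pose out of reach is approached as far as the arm can. A call is refused whole if a number of a shift passes 0.0625 or a number of a turn 10.7, either way. A call with a gripper value outside its range is refused whole. "fingers" is the opening, from 0 (shut) to 1 (fully open), set as the call begins (left out, the last holds). The fingers move at their own pace and stop on an object; "squeeze" is the grip in N (left out, the last holds). Time passes only in rows, so rows that do not move let the fingers close. It gives the time, the measured TCP pose, the force, the opening and the grip force at its end, in the units of the state.
- env.get_obs(): the state, without advancing time (a new reading comes with each control period).
- env.camera(name): name is "scene" or "top"; returns the picture (384x512x3 uint8, blue, green, red); there is no depth.
- env.get_calibration(name): a dict with "intrinsics" (3x3 intrinsics, pixels), "rvec" (rotation vector, rad) and "tvec" (3), from world to camera coordinates, as OpenCV has them. Camera axes: x right, y down, z forward; pixel columns grow to the right and rows downward; lengths in m; the calibration is good to about 2 mm. A picture is of the moment at which its call begins. get_calibration takes no time and is no camera call.
- env.hand_in(): hands the job in; it is judged then, once.
Trained networks look in the newest picture that a camera, given by its name, has taken for a name from the list of things; names that differ only in an ending like _2 or _b are one class to them, and where a whole thing is asked for, a point or a joint stands for the part that bears it (a point fixed in the world has none). Each returns a list of dicts, best first, with "score" (0 to 1); they miss things now and then, are a little off and sometimes report something else, mostly with a low value. They report only what shows in the picture. A call takes as long as a camera call.
- env.recognise(camera, label): "bbox" ([left, top, right, bottom] in pixels, round what is visible of it).
The state is a dict: "time_s": time; "q": joint angles; "joint_vel": joint speeds; "joint_torque": joint torques, N m; "tool_pos": TCP position; "ee_rot": TCP orientation; "contact_force": force on the tool from outside, world axes, zero at the start; "wrist_torque": the same for the moment, N m; "gripper_width": finger opening in m; "finger_force": force on a finger pad.
Only numpy, scipy, OpenCV 4.12 (cv2) and the standard library are available. Lean on these libraries where they do the work, as an engineer would, in place of code of your own. Each camera call takes 0.05 s, during which the arm holds its last target. There are 200 camera calls.

## Working session

There is one attempt and no reset: what is moved stays moved. The work goes in short steps, Python scripts to look and compute and a tool call to move; the robot and the scene stay as the last step left them, time stands still between calls to the robot, and variables do not carry over. Pictures are saved under pics/ and viewed, at most 10 in all, crops included, and the job is handed in when it is done.

Besides the shell and the picture viewer there is one more tool, called after ">>>" as name([rows], argument=value, ...), one row to a line, values as JSON. play_rows: Moves the arm, as the interface text tells. Its arguments: {"type":"object","properties":{"motion":{"type":"array"},"fingers":{"type":"number"},"squeeze":{"type":"number"}},"required":["motion"]}

```bash
ls; mkdir -p pics
cat > h.py <<'E'
import numpy as np, cv2
from station import env
def cal(n):
    c=env.get_calibration(n); return np.array(c["intrinsics"],float),np.array(c["rvec"],float),np.array(c["tvec"],float)
def ray(n,uv):
    K,r,t=cal(n); R=cv2.Rodrigues(r)[0]
    d=R.T@np.linalg.inv(K)@np.array([uv[0],uv[1],1.]); return -R.T@t.ravel(),d/np.linalg.norm(d)
def at_z(n,uv,z):
    o,d=ray(n,uv); return o+d*(z-o[2])/d[2]
def proj(n,p):
    K,r,t=cal(n); return cv2.projectPoints(np.array(p,float).reshape(-1,1,3),r,t,K,None)[0].reshape(-1,2)
E
python3 - <<'E'
from h import *
for n in("scene","top"):
    cv2.imwrite(f"pics/{n}0.png",env.camera(n))
    print(n,ray(n,(256,192)))
    for l in "heater lid coil spindle pin pin_holder bottle beaker mouse base_hole lid_hole".split():
        try: print(l,[(np.round(x["bbox"],1).tolist(),round(x["score"],2)) for x in env.recognise(n,l)[:2]])
        except Exception as e: print(l,e)
o=env.get_obs();print(o)
E
```

```text
pics
scene (array([ 1.10225922, -0.30029071,  1.017359  ]), array([-0.4208393 ,  0.31219695, -0.85172023]))
heater [([192.0, 130.5, 274.2, 222.3], 0.63), ([87.2, 198.5, 122.9, 229.3], 0.55)]
lid [([252.8, 132.7, 275.6, 185.4], 0.6)]
coil [([127.8, 240.7, 153.9, 267.6], 0.57), ([194.7, 131.1, 274.5, 223.4], 0.2)]
spindle [([127.6, 244.6, 161.1, 278.9], 0.73)]
pin [([97.0, 202.1, 104.9, 209.5], 0.52)]
pin_holder [([87.4, 197.9, 121.7, 230.6], 0.79)]
bottle [([255.4, 228.9, 282.5, 268.9], 0.95), ([316.0, 101.8, 350.5, 129.6], 0.37)]
beaker [([331.2, 202.6, 356.9, 238.9], 0.85)]
mouse [([315.6, 99.9, 352.1, 132.7], 0.95)]
base_hole [([193.2, 131.2, 274.1, 224.3], 0.92), ([316.6, 101.0, 351.5, 130.4], 0.32)]
lid_hole [([254.2, 129.8, 273.9, 184.2], 0.96)]
top (array([0.41410069, 0.06849453, 1.3548745 ]), array([ 0.14008624, -0.02380213, -0.98985317]))
heater [([223.3, 176.5, 298.4, 229.2], 0.95)]
lid [([227.8, 177.3, 240.8, 211.8], 0.77), ([223.2, 176.7, 297.2, 231.8], 0.17)]
coil [([349.2, 184.3, 371.5, 197.5], 0.69)]
spindle [([343.3, 179.0, 369.3, 205.3], 0.58)]
pin [([366.9, 242.7, 37
[... 413 characters left out ...]
11026e+00,  2.45084022e-01,  1.55778335e+00,  3.51862727e-05,
        1.33871554e+00, -1.74117534e-01]), 'joint_vel': array([-7.14110184e-04,  1.95341717e-03,  4.53949234e-05, -1.17108224e-03,
       -1.13882663e-03, -1.01052594e-03]), 'joint_torque': array([-1.09483797e-03, -4.15842497e+01, -3.14871204e+01,  6.84882794e-02,
        2.90634093e-02, -1.90809970e-05]), 'tool_pos': array([ 0.27321929, -0.58980754,  0.21347445]), 'ee_rot': array([4.13487498e-06, 9.76569754e-01, 2.15201103e-01, 1.73141805e-05]), 'contact_force': array([ 0.10265456, -0.38156838, -0.06635229]), 'wrist_torque': array([-0.04014772,  0.04026068, -0.03304462]), 'finger_force': 0.0, 'gripper_width': 0.09434100395306735}
```

Run:
```python
import cv2,numpy as np
a=cv2.imread("pics/scene0.png")[110:290,75:345]; b=cv2.imread("pics/top0.png")[110:270,185:385]
cv2.imwrite("pics/sc.png",cv2.resize(a,(800,533),interpolation=cv2.INTER_CUBIC))
cv2.imwrite("pics/tc.png",cv2.resize(b,(750,600),interpolation=cv2.INTER_CUBIC))
```

```text
(no output)
```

View pics/sc.png

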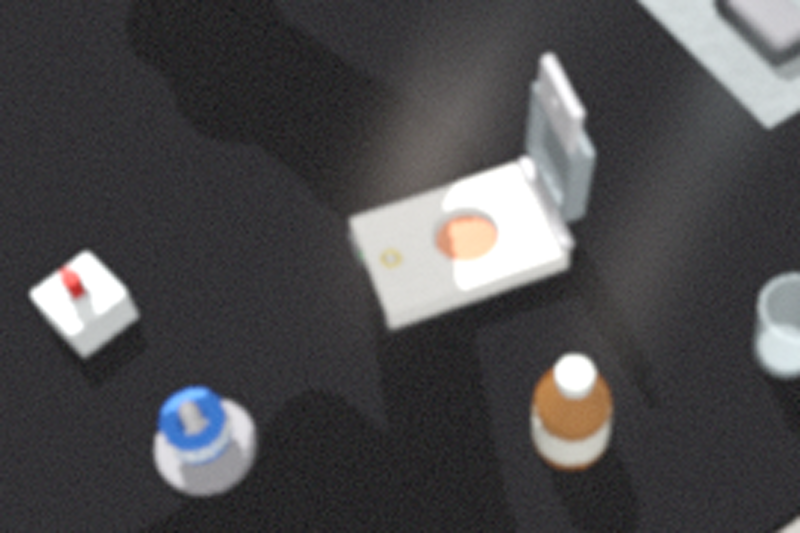

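View pics/tc.png

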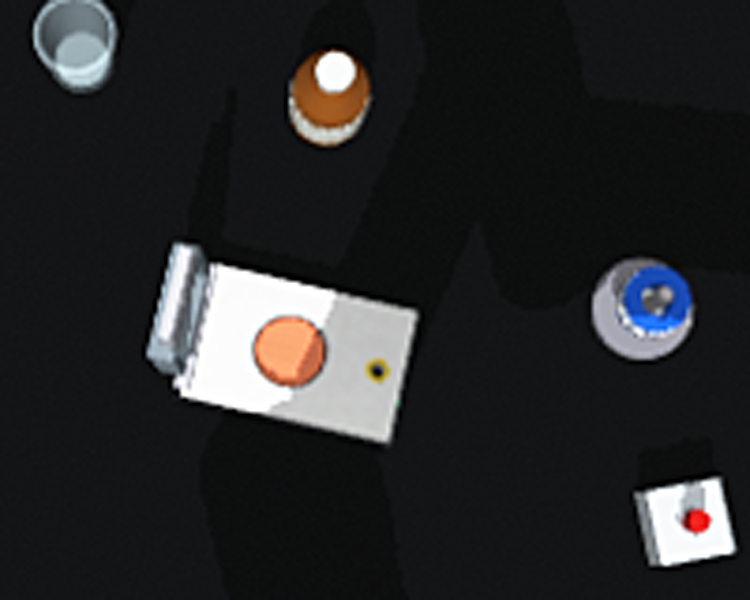

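The scene view shows the open heater with its copper well (~470,237 in the crop), the yellow base hole (~390,257), the coil (~193,420) and the red pin (~72,282). The top view shows the same, with the lid leaning back to the left. I'll measure them by colour.

```bash
cat > m.py <<'E'
from h import *
def comp(m,lo=5):
    n,l,s,c=cv2.connectedComponentsWithStats(m.astype(np.uint8))
    return sorted([(int(s[i,4]),c[i],s[i,:4],l==i) for i in range(1,n) if s[i,4]>=lo],key=lambda a:-a[0])
def masks(im):
    b,g,r=[im[...,i].astype(int) for i in range(3)]
    return dict(red=(r>120)&(g<70)&(b<70),blue=(b>120)&(r<90)&(b-r>70),cop=(r>170)&(r-b>50)&(g-b>5)&(r-g>35),
      yel=(r-b>45)&(abs(r-g)<45)&(r>90))
E
python3 - <<'E'
from m import *
for n in("scene","top"):
    im=cv2.imread(f"pics/{n}0.png")
    for k,m in masks(im).items():
        for a,c,s,l in comp(m)[:3]:
            pts=np.argwhere(l)[:,::-1].astype(np.float32)
            h=cv2.convexHull(pts); M=cv2.moments(h); hc=np.array([M['m10'],M['m01']])/max(M['m00'],1e-6)
            print(n,k,a,s,np.round(c,2),np.round(hc,2),{z:np.round(at_z(n,c if k!='blue' else hc,z)[:2],4).tolist() for z in {'red':(.056,.068),'blue':(.06,),'cop':(.018,.03),'yel':(.03,)}[k]})
E
```

```text
scene red 7 [ 99 206   3   3] [100.29 207.  ] [100.22 207.  ] {0.056: [0.4409, -0.2881], 0.068: [0.4491, -0.2883]}
scene blue 189 [128 241  22  20] [139.71 251.86] [139.05 250.36] {0.06: [0.6022, -0.2642]}
scene cop 185 [256 235  20  21] [264.03 246.7 ] [264.82 245.84] {0.018: [0.7471, -0.009], 0.03: [0.7514, -0.0125]}
scene cop 110 [222 183  21  15] [230.07 188.49] [231.59 189.22] {0.018: [0.5602, 0.0164], 0.03: [0.5667, 0.0126]}
scene cop 6 [ 98 202   3   4] [ 98.5  203.67] [ 98.67 203.67] {0.018: [0.4029, -0.2872], 0.03: [0.4113, -0.2873]}
scene yel 150 [228 184  15  14] [234.39 190.34] [234.36 190.35] {0.03: [0.5779, 0.0186]}
scene yel 87 [255 237  26  22] [269.87 249.15] [268.13 247.36] {0.03: [0.7646, -0.0048]}
scene yel 12 [262 239   9   7] [265.42 243.17] [265.43 242.72] {0.03: [0.7458, -0.0043]}
top red 28 [368 246   6   6] [370.57 248.5 ] [370.53 248.5 ] {0.056: [0.4366, -0.2861], 0.068: [0.4363, -0.2829]}
top blue 181 [351 181  18  17] [359.73 189.03] [359.69 189.11] {0.06: [0.6057, -0.2602]}
top cop 252 [253 195  18  18] [261.68 203.02] [261.65 203.16] {0.018: [0.5705, 0.0198], 0.03: [0.5691, 0.0202]}
top yel 29 [282 206   7   6] [285.17 208.41] [285.13 208.4 ] {0.03: [0.5533, -0.0482]}
```

Run:
```python
from m import *
R={}
im=cv2.imread("pics/scene0.png"); b,g,r=[im[...,i].astype(int) for i in range(3)]
y=np.zeros(b.shape,bool); y[186:206,198:216]=True
d=np.where(y,np.maximum(r-b-15,0),0).astype(float)
v,u=np.mgrid[:384,:512]; c=((d*u).sum()/d.sum(),(d*v).sum()/d.sum()); print("scene yel",c,at_z("scene",c,.03))
w=np.zeros(b.shape,bool); w[175:205,217:248]=True
for t in(20,40,60):
    mm=w&(r-b>t); l=comp(mm)[0]; print("scene cop",t,l[0],l[1],at_z("scene",l[1],.018),at_z("scene",l[1],.03))
w[:]=0; w[195:216,92:108]=True; d=np.where(w,np.maximum(r-g-20,0),0); c=((d*u).sum()/d.sum(),(d*v).sum()/d.sum()); print("scene red",c,at_z("scene",c,.056))
for z in(.044,.056,.068): print(z, proj("scene",[.437,-.286,z]),proj("top",[.437,-.286,z]))
# blue hull with looser threshold
for n in("scene","top"):
    im=cv2.imread(f"pics/{n}0.png"); b,g,r=[im[...,i].astype(int) for i in range(3)]
    for t in(30,60,90):
        l=comp((b-r>t)&(b>70))[0]; h=cv2.convexHull(np.argwhere(l[3])[:,::-1].astype(np.float32)); e=cv2.fitEllipse(h); print(n,t,l[0],e,at_z(n,e[0],.06)[:2])
    P=[(.604+.026*np.cos(a),-.262+.026*np.sin(a),.06) for a in np.linspace(0,6.28,60)]; print("pred",cv2.fitEllipse(proj(n,P).astype(np.float32)))
for l,bb,z in(("bottle",(264.2,123.2,284.2,147.3),.06),("beaker",(193.7,109.8,212,131.5),.037),("mouse",(119.1,203.2,140.2,235.3),.016)):
    print(l,at_z("top",((bb[0]+bb[2])/2,(bb[1]+bb[3])/2),z)[:2])
# heater corners predicted in top
W=np.array([.5702,.020]); H=np.array([.5533,-.0482]); ya=(W-H)/np.linalg.norm(W-H); xa=np.array([ya[1],-ya[0]])
print(xa,ya)
for n in("scene","top"):
    p=proj(n,[np.r_[W+xa*a+ya*bb,.03] for a,bb in((-.052,.075),(.052,.075),(.052,-.09),(-.052,-.09))])
    print(n,np.round((p-([75,110] if n=="scene" else [185,110]))*(2.963 if n=="scene" else 3.75)).tolist())
```

```text
scene yel (np.float64(206.59415911379656), np.float64(196.84390735146022)) [ 0.55298957 -0.05099573  0.03      ]
scene cop 20 278 [231.78776978 189.67985612] [0.56588566 0.0180339  0.018     ] [0.57232628 0.01421156 0.03      ]
scene cop 40 248 [231.78225806 189.81451613] [0.56622425 0.017789   0.018     ] [0.5726608 0.0139696 0.03     ]
scene cop 60 217 [231.88940092 189.63133641] [0.56591487 0.01833685 0.018     ] [0.57235513 0.01451086 0.03      ]
scene red (np.float64(98.9061876247505), np.float64(205.00199600798402)) [ 0.43363544 -0.2884788   0.056     ]
0.044 [[101.76489336 207.85663293]] [[369.37430298 248.41649997]]
0.056 [[100.40849558 205.46501257]] [[370.5155775  248.33987638]]
0.068 [[ 99.02708814 203.02929479]] [[371.67801104 248.26183221]]
scene 30 5572 ((127.0096206665039, 36.477481842041016), (115.3307113647461, 125.56983184814453), 79.13365936279297) [-0.08937696  0.05292928]
scene 60 320 ((139.32879638671875, 250.66348266601562), (21.411880493164062, 22.982635498046875), 59.22571563720703) [ 0.60327239 -0.26396703]
scene 90 266 ((139.34530639648438, 250.745635986328
[... 298 characters left out ...]
7969) [ 0.1443261  -0.05558722]
top 60 1356 ((317.59271240234375, 364.13360595703125), (48.277462005615234, 75.32164001464844), 163.22250366210938) [ 0.1244478 -0.1285724]
top 90 189 ((359.8589782714844, 189.59239196777344), (17.35770034790039, 17.5649471282959), 166.4918670654297) [ 0.60427895 -0.2606153 ]
pred ((360.3423156738281, 189.7130584716797), (17.687213897705078, 18.332565307617188), 128.41018676757812)
bottle [ 0.76411333 -0.01618868]
beaker [0.81457793 0.19389405]
mouse [0.52325589 0.40571136]
[ 0.97064274 -0.24052584] [0.24052584 0.97064274]
scene [[526.0, 161.0], [570.0, 252.0], [390.0, 312.0], [353.0, 216.0]]
top [[178.0, 389.0], [210.0, 261.0], [416.0, 311.0], [385.0, 440.0]]
```

>>> play_rows([
  [[0,0,0,0,0,-10.3],[0,0,0,0,0,-10.3],[0,0,0,0,0,-10.3],[0,0,0,0,0,-10.3],[0,0,0,0,0,-10.3]],
])

```text
time_s: 1.82
tool_pos: [0.2732, -0.5898, 0.2135]
ee_rot: [0.0, 0.784, 0.62, 0.0]
contact_force: [0.2, -0.4, -0.8]
gripper_width: 0.0939
finger_force: 0.0
```

>>> play_rows([
  [[0.0395,0.0247,0.009,0,0,0],[0.0395,0.0247,0.009,0,0,0],[0.0395,0.0247,0.009,0,0,0],[0.0395,0.0247,0.009,0,0,0],[0.0395,0.0247,0.009,0,0,0],[0.0395,0.0247,0.009,0,0,0],[0.0395,0.0247,0.009,0,0,0],[0.0395,0.0247,0.009,0,0,0],[0.0395,0.0247,0.009,0,0,0],[0.0395,0.0247,0.009,0,0,0],[0,0,0,0,0,0]],
])

```text
time_s: 3.2
tool_pos: [0.6075, -0.2617, 0.1224]
ee_rot: [-0.001, 0.785, 0.62, -0.0]
contact_force: [0.6, 0.1, -0.4]
gripper_width: 0.0941
finger_force: 0.0
```

>>> play_rows([
  [[-0.0014,-0.0033,0.02,0,0,0],[0,0,0.02,0,0,0],[0,0,0.02,0,0,0],[0,0,0.0094,0,0,0],[0,0,0,0,0,0]],
])

```text
time_s: 3.82
tool_pos: [0.6022, -0.2647, 0.0528]
ee_rot: [-0.001, 0.786, 0.618, -0.0]
contact_force: [0.1, -0.1, -0.3]
gripper_width: 0.0945
finger_force: 0.0
```

>>> play_rows([
  [[0,0,0,0,0,0],[0,0,0,0,0,0],[0,0,0,0,0,0],[0,0,0,0,0,0],[0,0,0,0,0,0],[0,0,0,0,0,0]],
], fingers=0.4, squeeze=15)

```text
time_s: 4.58
tool_pos: [0.6031, -0.2649, 0.0543]
ee_rot: [0.0, 0.786, 0.618, 0.0]
contact_force: [0.4, 0.5, 0.6]
gripper_width: 0.0517
finger_force: 15.0
```

>>> play_rows([
  [[0,0,-0.015,0,0,0],[0,0,-0.025,0,0,0],[0,0,-0.03,0,0,0],[0,0,-0.03,0,0,0],[0,0,0,0,0,0],[0,0,0,0,0,0]],
])

```text
time_s: 5.32
tool_pos: [0.6023, -0.2644, 0.1531]
ee_rot: [-0.001, 0.786, 0.618, -0.0]
contact_force: [0.0, 0.2, -2.0]
gripper_width: 0.052
finger_force: 15.0
```

Run:
```python
from m import *
o=env.get_obs(); print(o["tool_pos"],o["ee_rot"],o["gripper_width"])
z=o["tool_pos"][2]-.053+.06
for n in("scene","top"):
    im=env.camera(n); cv2.imwrite(f"pics/{n}1.png",im); b,g,r=[im[...,i].astype(int) for i in range(3)]
    for l in comp((b-r>70)&(b>90)&(r<110))[:2]:
        h=cv2.convexHull(np.argwhere(l[3])[:,::-1].astype(np.float32)); e=cv2.fitEllipse(h); print(n,l[0],l[2],np.round(e[0],1),np.round(e[1],1),at_z(n,e[0],z)[:2])
a=cv2.imread("pics/scene1.png")[140:290,75:275]; b=cv2.imread("pics/top1.png")[130:280,225:425]
cv2.imwrite("pics/c1.png",np.vstack([cv2.resize(x,(400,300),interpolation=cv2.INTER_CUBIC) for x in(a,b)]))
```

```text
[ 0.6023163  -0.26442323  0.15305508] [-7.15069428e-04  7.86102124e-01  6.18096177e-01 -2.36302254e-04] 0.052034396425647125
top 41 [501 359   8   7] [504.6 362.1] [6.4 7.9] [ 0.14946982 -0.58609086]Traceback (most recent call last):
  File "<stdin>", line 7, in <module>
cv2.error: OpenCV(4.12.0) /io/opencv/modules/imgproc/src/shapedescr.cpp:361: error: (-201:Incorrect size of input array) There should be at least 5 points to fit the ellipse in function 'fitEllipseNoDirect'
```

>>> play_rows([
  [[0.022,-0.0082,0,0,0,0],[0.044,-0.01645,0,0,0,0],[0.044,-0.01645,0,0,0,0],[0.044,-0.01645,0,0,0,0],[0.044,-0.01645,0.01,0,0,0],[0.044,-0.01645,0.02,0,0,0],[0.022,-0.0082,0.02,0,0,0],[0,0,0,0,0,0],[0,0,0,0,0,0]],
])

```text
time_s: 6.55
tool_pos: [0.5695, 0.0148, 0.1046]
ee_rot: [0.0, 0.786, 0.618, 0.0]
contact_force: [-0.2, -0.3, -1.6]
gripper_width: 0.0519
finger_force: 15.0
```

Run:
```python
from h import *
for i in range(2):
    for n in("scene","top"):
        im=env.camera(n); cv2.imwrite(f"pics/{n}1.png",im)
    o=env.get_obs(); print(o["tool_pos"],o["ee_rot"])
a=cv2.imread("pics/scene1.png")[130:280,155:355]; b=cv2.imread("pics/top1.png")[130:280,165:365]
cv2.imwrite("pics/c1.png",np.hstack([cv2.resize(x,(400,300),interpolation=cv2.INTER_CUBIC) for x in(a,b)]))
```

```text
[0.57011088 0.01408191 0.10515106] [7.51824990e-04 7.86447253e-01 6.17656703e-01 5.91674848e-04]
[0.57002815 0.01403469 0.10497648] [6.11320406e-04 7.86528517e-01 6.17553433e-01 5.25420054e-04]
```

View pics/c1.png

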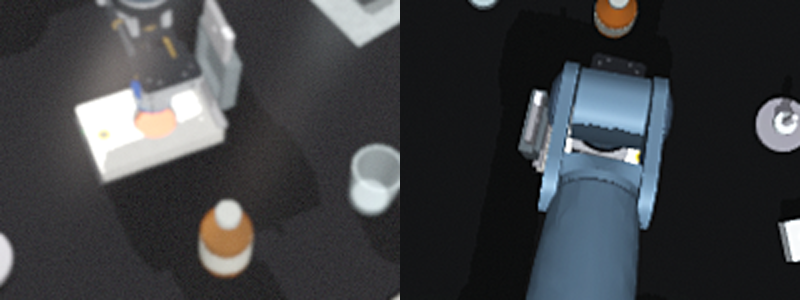

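>>> play_rows([
  [[0.001,-0.0013,0.015,0,0,0],[0,0,0.02,0,0,0],[0,0,0.012,0,0,0],[0,0,0.004,0,0,0],[0,0,0,0,0,0]],
])

```text
time_s: 7.38
tool_pos: [0.5682, 0.0163, 0.0527]
ee_rot: [-0.0, 0.786, 0.618, -0.0]
contact_force: [1.0, 0.6, -1.0]
gripper_width: 0.0522
finger_force: 15.0
```

>>> play_rows([
  [[0,0,0.002,0,0,0],[0,0,0.002,0,0,0],[0,0,0.002,0,0,0],[0,0,0,0,0,0]],
])

```text
time_s: 7.88
tool_pos: [0.5681, 0.0163, 0.0469]
ee_rot: [-0.0, 0.786, 0.618, -0.0]
contact_force: [0.4, 0.5, -1.0]
gripper_width: 0.0521
finger_force: 15.0
```

No contact: it's inside the well. Lower on to just above the plate and open a little.

>>> play_rows([
  [[0,0,0.002,0,0,0],[0,0,0.002,0,0,0],[0,0,0.001,0,0,0],[0,0,0,0,0,0]],
])

```text
time_s: 8.38
tool_pos: [0.5682, 0.0163, 0.0421]
ee_rot: [-0.0, 0.786, 0.618, -0.0]
contact_force: [-0.8, -0.2, 0.3]
gripper_width: 0.0521
finger_force: 15.0
```

>>> play_rows([
  [[0,0,0,0,0,0],[0,0,0,0,0,0],[0,0,0,0,0,0],[0,0,0,0,0,0]],
], fingers=0.9)

```text
time_s: 8.88
tool_pos: [0.5683, 0.0163, 0.0421]
ee_rot: [0.0, 0.786, 0.618, 0.0]
contact_force: [-0.2, -0.6, 0.2]
gripper_width: 0.0844
finger_force: 0.0
```

>>> play_rows([
  [[0,0,-0.01,0,0,0],[0,0,-0.025,0,0,0],[0,0,-0.05,0,0,0],[0,0,-0.05,0,0,0],[0,0,-0.05,0,0,0],[0,0,-0.02,0,0,0]],
])

```text
time_s: 9.62
tool_pos: [0.5697, 0.0161, 0.2513]
ee_rot: [0.002, 0.786, 0.618, 0.002]
contact_force: [-0.5, -0.0, 0.5]
gripper_width: 0.0845
finger_force: 0.0
```

Run:
```python
from m import *
o=env.get_obs(); print(o["tool_pos"],o["ee_rot"],o["gripper_width"])
for n in("scene","top"):
    im=env.camera(n); cv2.imwrite(f"pics/{n}2.png",im); b,g,r=[im[...,i].astype(int) for i in range(3)]
    for l in comp((b-r>60)&(b>90)&(r<120),20)[:2]:
        h=cv2.convexHull(np.argwhere(l[3])[:,::-1].astype(np.float32)); e=cv2.fitEllipse(h); print(n,l[0],l[2],np.round(e[0],1),np.round(e[1],1),at_z(n,e[0],.048)[:2])
a=cv2.imread("pics/scene2.png")[120:270,155:355]; b=cv2.imread("pics/top2.png")[130:280,165:365]
cv2.imwrite("pics/c2.png",np.hstack([cv2.resize(x,(400,300),interpolation=cv2.INTER_CUBIC) for x in(a,b)]))
```

```text
[0.56969366 0.01611716 0.25127333] [0.00234604 0.78606702 0.61813322 0.00211197] 0.08452610889047873
scene 200 [223 178  19  15] [231.9 185.3] [15.4 17.9] [0.57113772 0.01603332]
top 342 [243 208  47  21] [265.6 217.6] [17.8 48.6] [0.52492364 0.00977491]
top 321 [235 154  18  58] [243.8 181.1] [ 9.6 75.7] [0.63081219 0.07238793]
```

View pics/c2.png

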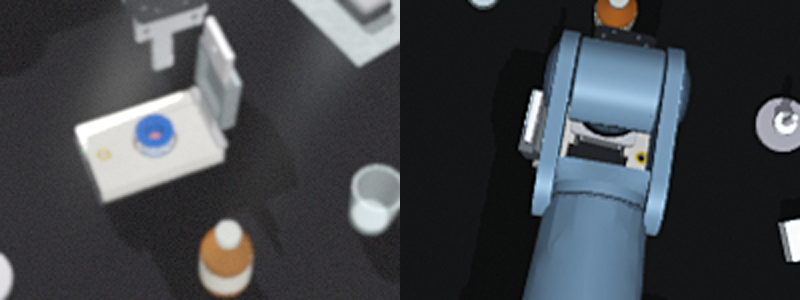

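>>> play_rows([
  [[0.03,0,0,0,0,0],[0.045,0,0,0,0,0],[0.045,0,0,0,0,0],[0.045,0,0,0,0,0],[0,0,0.02,0,0,0],[0,0,0.045,0,0,0],[0,0,0.045,0,0,0],[0,0,0,0,0,0]],
], fingers=0)

```text
time_s: 10.72
tool_pos: [0.6025, 0.1751, 0.13]
ee_rot: [-0.003, 0.786, 0.618, -0.006]
contact_force: [-0.5, 0.2, 0.4]
gripper_width: 0.0077
finger_force: 0.0
```

>>> play_rows([
  [[-0.015,0,0,0,0,0],[-0.015,0,0,0,0,0],[-0.015,0,0,0,0,0],[-0.015,0,0,0,0,0],[-0.015,0,0,0,0,0],[-0.015,0,0,0,0,0],[-0.012,0,0,0,0,0],[-0.01,0,0,0,0,0],[-0.01,0,0,0,0,0],[-0.01,0,0,0,0,0],[0,0,0,0,0,0]],
])

```text
time_s: 12.1
tool_pos: [0.5759, 0.0477, 0.137]
ee_rot: [-0.0, 0.786, 0.618, -0.0]
contact_force: [-0.3, 0.1, 0.5]
gripper_width: 0.0003
finger_force: 0.0
```

>>> play_rows([
  [[-0.01,0,0,0,0,0],[-0.01,0,0,0,0,0],[-0.005,0,-0.01,0,0,0],[0,0,-0.04,0,0,0],[0,0,-0.05,0,0,0],[0,0,0,0,0,0]],
])

```text
time_s: 12.85
tool_pos: [0.573, 0.0235, 0.2431]
ee_rot: [0.004, 0.786, 0.618, 0.004]
contact_force: [0.4, -0.5, -0.3]
gripper_width: 0.0005
finger_force: 0.0
```

Run:
```python
from m import *
o=env.get_obs(); print(o["time_s"],o["tool_pos"],o["contact_force"])
for n in("scene","top"): cv2.imwrite(f"pics/{n}3.png",env.camera(n))
a=cv2.imread("pics/scene3.png")[120:270,155:355]; b=cv2.imread("pics/top3.png")[130:280,165:365]
cv2.imwrite("pics/c3.png",np.hstack([cv2.resize(x,(400,300),interpolation=cv2.INTER_CUBIC) for x in(a,b)]))
```

```text
12.85 [0.57297746 0.02349875 0.2431292 ] [ 0.3925468  -0.51759323 -0.33106282]
```

View pics/c3.png

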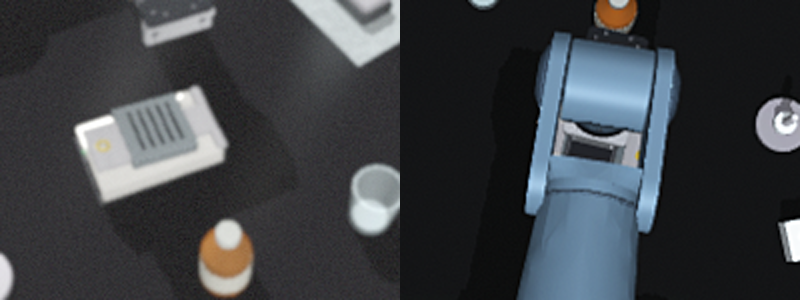

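Lid rests on the coil, ajar. Next: go to the pin, rotating so I can centre the pin in both directions.

>>> play_rows([
  [[-0.0209,-0.0037,0,0,0,0],[-0.0418,-0.0075,0.01,0,0,0],[-0.0418,-0.0075,0.016,0,0,0],[-0.0418,-0.0075,0.016,0,0,0],[-0.0418,-0.0075,0.016,0,0,0],[-0.0418,-0.0075,0.016,0,0,0],[-0.0418,-0.0075,0.016,0,0,0],[-0.0418,-0.0075,0.016,0,0,0],[-0.0209,-0.0037,0.014,0,0,0],[0,0,0,0,0,10],[0,0,0,0,0,10],[0,0,0,0,0,10],[0,0,0,0,0,10],[0,0,0,0,0,10],[0,0,0,0,0,10],[0,0,0,0,0,10],[0,0,0,0,0,10],[0,0,0,0,0,10],[0,0,0,0,0,0]],
], fingers=0.6)

```text
time_s: 15.32
tool_pos: [0.4315, -0.2866, 0.1158]
ee_rot: [-0.001, 0.993, -0.118, -0.001]
contact_force: [-0.7, -0.1, -0.7]
gripper_width: 0.0565
finger_force: 0.0
```

>>> play_rows([
  [[0.0045,-0.0007,0.015,0,0,0],[0,0,0.02,0,0,0],[0,0,0.018,0,0,0],[0,0,0.0085,0,0,0],[0,0,0,0,0,0]],
])

```text
time_s: 15.95
tool_pos: [0.4372, -0.2867, 0.0546]
ee_rot: [-0.001, 0.993, -0.119, -0.001]
contact_force: [-0.1, -0.7, 0.8]
gripper_width: 0.0564
finger_force: 0.0
```

>>> play_rows([
  [[0,0,0,0,0,0],[0,0,0,0,0,0],[0,0,0,0,0,0],[0,0,0,0,0,0],[0,0,0,0,0,0],[0,0,0,0,0,0]],
], fingers=0, squeeze=4)

```text
time_s: 16.7
tool_pos: [0.4377, -0.2873, 0.0558]
ee_rot: [0.0, 0.993, -0.119, 0.0]
contact_force: [-0.9, 0.3, 1.9]
gripper_width: 0.0177
finger_force: 4.0
```

>>> play_rows([
  [[0,0,0,0,0,0],[0,0,0,0,0,0],[0,0,0,0,0,0],[0,0,0,0,0,-10],[0,0,0,0,0,-10],[0,0,0,0,0,-10],[0,0,0,0,0,-10],[0,0,0,0,0,-10],[0,0,0,0,0,-10],[0,0,0,0,0,-10],[0,0,0,0,0,-10],[0,0,0,0,0,-10],[0,0,0,0,0,0],[0,0,0,0,0,0]],
], fingers=0.45)

```text
time_s: 18.45
tool_pos: [0.4376, -0.2871, 0.0555]
ee_rot: [-0.0, 0.787, 0.617, 0.0]
contact_force: [0.9, 0.5, -0.7]
gripper_width: 0.0424
finger_force: 0.0
```

>>> play_rows([
  [[0,0,0,0,0,0],[0,0,0,0,0,0],[0,0,0,0,0,0],[0,0,0,0,0,0],[0,0,0,0,0,0]],
], fingers=0, squeeze=35)

```text
time_s: 19.08
tool_pos: [0.4376, -0.2871, 0.0556]
ee_rot: [-0.0, 0.786, 0.618, -0.0]
contact_force: [-0.6, -0.5, 0.1]
gripper_width: 0.0173
finger_force: 35.0
```

>>> play_rows([
  [[0,0,-0.02,0,0,0],[0,0,-0.03,0,0,0],[0,0,-0.03,0,0,0],[0.0185,0.0041,0,0,0,0],[0.037,0.0082,0,0,0,0],[0.037,0.0082,0,0,0,0],[0.037,0.0082,0,0,0,0],[0.037,0.0082,0,0,0,0],[0.037,0.0082,0,0,0,0],[0.037,0.0082,0,0,0,0],[0.0185,0.0041,0,0,0,0],[0,0,0.01,0,0,0],[0,0,0,0,0,0],[0,0,0,0,0,0]],
])

```text
time_s: 20.82
tool_pos: [0.554, -0.0499, 0.1252]
ee_rot: [-0.0, 0.787, 0.617, -0.0]
contact_force: [-0.8, 0.4, -1.0]
gripper_width: 0.0171
finger_force: 35.0
```

Run:
```python
from m import *
ims=[env.camera("scene") for _ in range(4)]; im=np.mean(ims,0).astype(np.uint8); cv2.imwrite("pics/scene4.png",im); cv2.imwrite("pics/top4.png",env.camera("top"))
o=env.get_obs(); print(o["time_s"],o["tool_pos"],o["ee_rot"],o["contact_force"])
p=o["tool_pos"]; print("tip",proj("scene",[p[0],p[1],p[2]-.0455]),"head c",proj("scene",p-[0,0,-.0005]),"hole?",proj("scene",[.5543,-.0492,.0505]),proj("scene",[.5543,-.0492,.03]))
a=im[165:225,180:260]
b=cv2.imread("pics/top4.png")[180:240,255:315]
cv2.imwrite("pics/c4.png",np.hstack([cv2.resize(a,(560,420),interpolation=cv2.INTER_CUBIC),cv2.resize(b,(240,420)) [:, :240]]))
```

```text
21.075 [ 0.55455196 -0.04948509  0.12584712] [2.27654707e-04 7.86320415e-01 6.17818855e-01 1.24766539e-04] [ 0.2577682   0.65687202 -0.45753977]
tip [[205.77460221 186.54074763]] head c [[204.16268474 176.27932905]] hole? [[206.8038157  192.69905458]] [[207.45592246 196.85625508]]
```

View pics/c4.png

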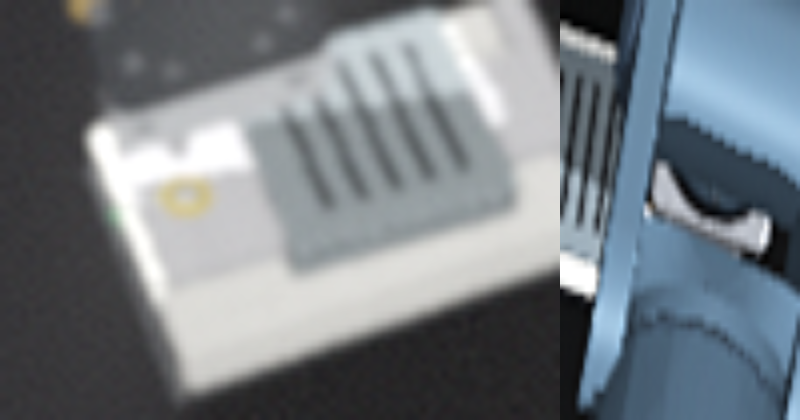

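>>> play_rows([
  [[0,0,0.015,0,0,0],[0,0,0.01,0,0,0],[0,0,0.003,0,0,0],[0,0,0.003,0,0,0],[0,0,0.003,0,0,0],[0,0,0,0,0,0]],
])

```text
time_s: 21.82
tool_pos: [0.5545, -0.0489, 0.0915]
ee_rot: [-0.0, 0.786, 0.618, -0.0]
contact_force: [-0.5, -0.4, -0.8]
gripper_width: 0.0172
finger_force: 35.0
```

>>> play_rows([
  [[0,0,0.003,0,0,0],[0,0,0.003,0,0,0],[0,0,0.002,0,0,0],[0,0,0,0,0,0]],
])

```text
time_s: 22.32
tool_pos: [0.5543, -0.0489, 0.0833]
ee_rot: [-0.0, 0.786, 0.618, -0.0]
contact_force: [0.4, -0.6, -1.1]
gripper_width: 0.0174
finger_force: 35.0
```

>>> play_rows([
  [[0,0,0.003,0,0,0],[0,0,0.003,0,0,0],[0,0,0.003,0,0,0],[0,0,0.003,0,0,0],[0,0,0.002,0,0,0],[0,0,0,0,0,0]],
])

```text
time_s: 23.08
tool_pos: [0.5543, -0.0489, 0.0693]
ee_rot: [-0.0, 0.786, 0.618, -0.0]
contact_force: [0.4, -0.6, -0.3]
gripper_width: 0.0174
finger_force: 35.0
```

>>> play_rows([
  [[0,0,0.003,0,0,0],[0,0,0.003,0,0,0],[0,0,0.003,0,0,0],[0,0,0.002,0,0,0],[0,0,0.002,0,0,0],[0,0,0,0,0,0]],
], squeeze=55)

```text
time_s: 23.82
tool_pos: [0.5548, -0.0493, 0.0568]
ee_rot: [0.0, 0.786, 0.618, 0.0]
contact_force: [0.4, -2.0, 3.3]
gripper_width: 0.0169
finger_force: 55.0
```

>>> play_rows([
  [[0,0,0.0015,0,0,0],[0,0,0.0015,0,0,0],[0,0,0,0,0,0],[0,0,0,0,0,0]],
])

```text
time_s: 24.32
tool_pos: [0.5548, -0.0494, 0.054]
ee_rot: [0.001, 0.786, 0.618, 0.0]
contact_force: [-1.3, -3.3, 5.2]
gripper_width: 0.017
finger_force: 55.0
```

>>> play_rows([
  [[0,0,0.001,0,0,0],[0,0,0.001,0,0,0],[0,0,0,0,0,0],[0,0,0,0,0,0]],
])

```text
time_s: 24.82
tool_pos: [0.5549, -0.0494, 0.0534]
ee_rot: [0.0, 0.786, 0.618, -0.0]
contact_force: [-6.3, -2.6, 15.3]
gripper_width: 0.0168
finger_force: 55.0
```

>>> play_rows([
  [[0,0,0.0005,0,0,0],[0,0,0,0,0,0],[0,0,0,0,0,0],[0,0,0,0,0,0]],
])

```text
time_s: 25.32
tool_pos: [0.5549, -0.0495, 0.0533]
ee_rot: [0.0, 0.786, 0.618, -0.0]
contact_force: [-7.0, -3.0, 18.2]
gripper_width: 0.0169
finger_force: 55.0
```

Run:
```python
from m import *
im=env.camera("scene"); o=env.get_obs(); print(o["time_s"],o["tool_pos"],o["ee_rot"],o["contact_force"],o["finger_force"])
W=np.array([.5702,.019]); ya=np.array([.2405,.9706]); xa=np.array([ya[1],-ya[0]])
a=cv2.resize(im[150:225,180:280],(800,600),interpolation=cv2.INTER_CUBIC)
for th,col in((0,(0,255,0)),(.06,(0,0,255))):
    P=[]
    for s,rr in((.042,.119),(.042,.031),(-.042,.031),(-.042,.119)):
        q=W+xa*s+ya*(.075-rr*np.cos(th)+.016*np.sin(th)); P.append([*q,.034+rr*np.sin(th)+.016*np.cos(th)])
    pp=((proj("scene",P)-[179.5,149.5])*8).astype(int); cv2.polylines(a,[pp],True,col,1)
cv2.imwrite("pics/c5.png",a)
```

```text
25.375 [ 0.55496287 -0.0494432   0.05336758] [ 2.14399034e-04  7.85963419e-01  6.18272851e-01 -3.74525916e-04] [-8.05252178 -1.73300384 18.29974174] 55.011842250823975
```

View pics/c5.png

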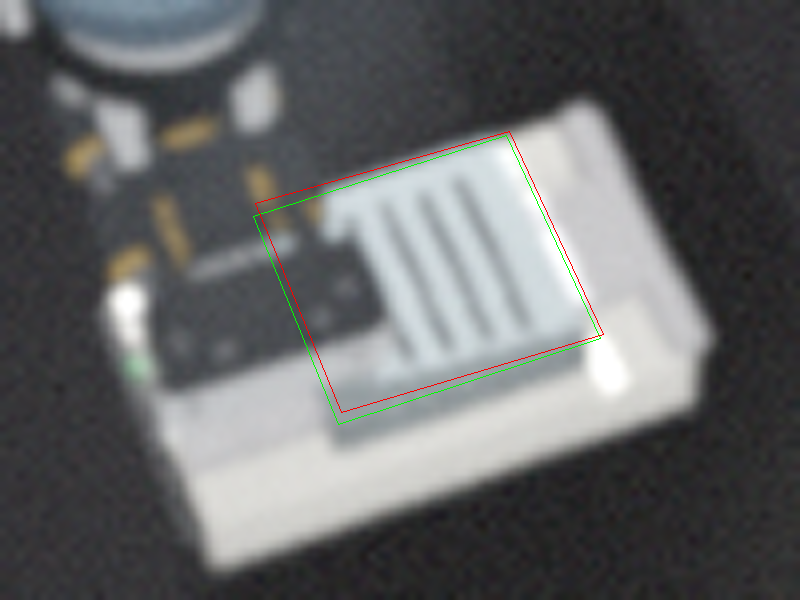

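The force rose steeply to 18 N once the collar reached 38 mm, which is the lid's shut height. The picture shows the lid lying flat under the gripper, so I'm handing in.

```bash
python3 -c "
from station import env
print(env.hand_in())"
```

```text
the job is handed in; nothing more can be done
None
```

The coil is in the heater's well, the lid is down, and the gripped pin is pressing it shut with about 18 N. The job was handed in at about 25 s; the station returned no verdict.

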